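# Draw a batch of copper fittings from the chute dispenser

## Robot

A 6-joint arm with a two-finger parallel gripper is mounted at the origin on the work surface. World frame = base frame: x ahead of the robot, y to its left, z up, the work surface at z = 0. Lengths are in mm, angles in rad, forces in N, time in s.
With the tool pointing down it reaches from about 275 to 975 mm from the base axis. Payload 8.4 kg.
Tool frame: the origin (TCP) lies midway between the tips of the shut fingers; the grasp point (between the pads) lies 19 mm behind it; z points along the fingers, y is the direction in which the jaws open and shut (so a half turn about z gives the same grasp; the last joint's range is limited). The gripper opens to 92 mm and grips with 3 to 60 N. Pads are 20 mm wide; open, the fingers measure 128 mm over their backs; the gripper's body (75 mm by 189 mm) begins 69 mm behind the grasp point.
Start: joints at [1.214, 0.353, 1.633, -0, 1.155, -0.002], TCP at [217.125, 586.075, 214.583] pointing down, gripper open.
Joint ranges: [-2.63, 2.63], [-0.92, 2.1], [0.06, 2.66], [-1.3, 4.44], [0, 2.69], [-3.02, 3.02]. Speed limits (rad/s): [2.22, 2.22, 2.79, 3.14, 3.14, 3.14].

## Interface

Orientations are given as a rotation vector (axis times angle).
In Python, from cell import bot gives the robot as it stands.
- The arm moves only by the tool servo_tool, never from a script. Its argument "rows" is a list of rows, each a list of 2 entries, a list of its own where there are three numbers: the shift along the tool's x, y, z in m, then the turn, a rotation vector about the tool's x, y, z in rad. A call has 1 to 12 rows; each row is the pose to reach, as a shift and turn from the pose commanded when the call began, along the tool's axes at that moment; what a row does not reach only later rows make up. A row lasts 1/10 s, in which the tool goes at most 50 mm and 8.59 degrees, less where a joint would pass 70% of its speed; a pose out of reach is approached as far as the arm can. A call with a gripper value outside its range is refused whole. "hand" is the finger opening in m, from 0 to 0.0919, set as the call begins (left out, the last holds). The fingers move at their own pace and stop on an object; the grip force is fixed at half the most. Time passes only in rows, so rows that repeat a pose let the fingers close. It gives the time, the measured TCP pose, the force and the opening at its end, in the units of the state.
- bot.state(): the state, without advancing time (a new reading comes with each control period).
- bot.get_image(name): name is "scene" or "top" or "wrist"; returns the picture (420x560x3 uint8, red, green, blue); there is no depth.
- bot.camera_info(name): a dict with "fx", "fy", "cx", "cy" (pixels), "camera_from_world" (4x4, takes a point from world to camera coordinates). Camera axes: x right, y down, z forward; pixel columns grow to the right and rows downward; lengths in mm; the calibration is good to about 2 mm. The wrist camera is an equidistant fisheye: a pixel r from the principal point sees the ray r / f radians off the axis. A picture is of the moment at which its call begins: read the wrist's pose just before it. camera_info takes no time and is no camera call; for the wrist camera it gives the pose at the moment of the call.
- bot.sign_off(): hands the job in, once; it reports no verdict.
Trained networks look in the newest picture that a camera, given by its name, has taken for a name from the list of things; names that differ only in an ending like _2 or _b are one class to them, and where a whole thing is asked for, a point or a joint stands for the part that bears it (a point fixed in the world has none). Each returns a list of dicts, best first, with "p" (0 to 1); they miss things now and then, are a little off and sometimes report something else, mostly with a low value. They report only what shows in the picture. A call takes as long as a camera call. They do not tell look-alikes from the thing itself.
- bot.find_in(camera, label): "position" ([row, column] in pixels, amid what is visible of it).
- bot.silhouettes(camera, label): "pixels" (420x560 bool, what is visible of it) and "position" ([row, column] in pixels, amid what is visible of it).
- bot.place_of(camera, label): "position" ([row, column] in pixels: a listed point, or the origin of a listed thing).
The state is a dict: "time_s": time; "qpos": joint angles; "qd": joint speeds; "tau": joint torques, N m; "tool_pos": TCP position; "ee_rot": TCP orientation; "contact_force": force on the tool from outside, world axes, zero at the start; "moment": the same for the moment, N m; "finger_gap": finger opening in mm.
Only numpy, scipy, OpenCV 4.12 (cv2) and the standard library are available. Lean on these libraries where they do the work, as an engineer would, in place of code of your own. Each camera call takes 0.05 s, during which the arm holds its last target. There are 200 camera calls.

## Task

Pick up the plywood tote, hold it up under the lip of the fittings dispenser and push its rim back against the hanging trip plate, so that the gate folds down and all five copper fittings slide into the tote; none may land on the bench. Then bring the tote over, keeping it upright, and set it down, not dropped, squarely on the middle of the scorched soldering board, with the fittings in it and the gate swung shut again. Do not shift the solder spool, the flux jar or the brass valve that lie about in front of the dispenser.

Things in the scene. Friction and masses are not known exactly. Their poses are not given: they have to be found in the camera images.
- tote: open square plywood tote: 190 mm by 190 mm outside, 100 mm high, walls and floor 9 mm thick, about 0.4 kg empty, loose on the bench at the start. Any wall can be gripped across its 9 mm thickness from above. Origin: centre of the underside; z up, x and y square to the walls.
- dispenser: bench-top gravity dispenser for pipe fittings, fixed: an open sheet-steel chute 146 mm wide with 55 mm side walls, sloping down at 35 degrees towards the body's -x side, on a leg frame 370 mm high in all (frame and base plate lie more than 50 mm behind the hinge pin, in +x). Origin: on the bench directly below the hinge pin; -x is the way the fittings slide out, y runs across the chute.
- hinge_pin (a point): middle of the dispenser's hinge pin, 200 mm above the bench, at the lower lip of the chute. The gate pivots on this pin.
- gate (a joint): angle of the dispenser's gate about the hinge pin (rad): 0 shut, 1.25 fully open; sprung, it swings shut when let go. The gate is one bent steel piece: a tongue above the pin, a trip plate below it. Pushing the trip plate back under the chute (dispenser's +x) folds the tongue forwards and down by the same angle. The fittings slide off from about 0.9 to 1.1 on. The push takes 3 to 8 N.
- tongue_tip (a point): middle of the free edge of the gate's tongue: a steel leaf 136 mm wide, reaching 48 mm from the pin. Shut, it stands up in front of the fittings, 30 degrees above level; at gate 0.52 it is level, at 1.13 in line with the chute, its edge then 40 mm in front of the pin (-x) and 28 mm below it.
- trip_tip (a point): middle of the lower edge of the gate's trip plate: flat steel, 110 mm wide, 4 mm thick, hanging 85 mm down from the pin, when shut leaning 20 degrees out to the dispenser's -x side. Example: a tote wall with its rim 40 mm below the pin meets the shut plate when its face is about 16 mm in front of the pin, and holds the gate at about 1.13 when its face is 38 mm behind the pin.
- board: square wooden soldering board with scorch marks, 260 mm by 260 mm, 18 mm thick, fixed flat on the bench. Origin: centre of its underside; x and y along its edges.
- tee1: copper pipe tee, at the gate: straight run 60 mm long, side branch reaching 34 mm from the run's axis, 29 mm across its sockets, about 70 g. Origin on the run's axis at the branch; y along the run, x along the branch. It starts lying on the chute behind the gate.
- tee2: copper pipe tee, at the gate: straight run 60 mm long, side branch reaching 34 mm from the run's axis, 29 mm across its sockets, about 70 g. Origin on the run's axis at the branch; y along the run, x along the branch. It starts lying on the chute behind the gate.
- elbow1: copper 90-degree elbow, in the second row on the chute: about 59 mm by 59 mm, 29 mm across its sockets, about 60 g. Origin in the crook between the legs, at the height of their axes. It starts lying on the chute behind the gate.
- elbow2: copper 90-degree elbow, in the second row on the chute: about 59 mm by 59 mm, 29 mm across its sockets, about 60 g. Origin in the crook between the legs, at the height of their axes. It starts lying on the chute behind the gate.
- tee3: copper pipe tee, last on the chute: straight run 60 mm long, side branch reaching 34 mm from the run's axis, 29 mm across its sockets, about 70 g. Origin on the run's axis at the branch; y along the run, x along the branch. It starts lying on the chute behind the gate.
- spool: bystander: white solder spool, 60 mm across, 39 mm high, standing on its flange. Origin under its centre.
- flux: bystander: yellow flux jar with a steel lid, 62 mm across, 42 mm high. Origin under its centre.
- valve: bystander: brass gate valve lying down, 84 mm long, 40 mm high. Origin under its middle.
Not all that is in view belongs to the job. Leave any blue or turquoise look-alike of the tee2 alone. Leave any purple look-alike of the elbow1 alone.

How it is judged:
By the outcome, as a careful person would: the job done as asked, in the order asked, and still so for the second after the job is handed in, with the robot touching nothing.
It also fails if it takes over 54 s, if anything falls off the work surface, if the arm or the gripper's body presses on something with over 40 N, if the wrist force passes 120 N, or if a joint passes its speed limit or range.

## Working session

There is one attempt and no reset: what is moved stays moved. The work goes in short steps, Python scripts to look and compute and a tool call to move; the robot and the scene stay as the last step left them, time stands still between calls to the robot, and variables do not carry over. Pictures are saved under pics/ and viewed, about 8 in all and at most 12, crops included, and the job is handed in when it is done.

Besides the shell and the picture viewer there is one more tool, called by a JSON object that holds its "op" and its "data", one argument or row to a line. servo_tool: Moves the arm, as the interface text tells. Its arguments: {"type":"object","properties":{"rows":{"type":"array","items":{"type":"array"}},"hand":{"type":"number"}},"required":["rows"]}

```bash
mkdir -p pics; ls; cat > h.py <<'E'
import numpy as np, cv2
from cell import bot
from scipy.spatial.transform import Rotation as R
def save(n,f):
    im=bot.get_image(n); cv2.imwrite('pics/'+f,im[:,:,::-1]); return im
def ray(n,rc,ci=None):
    ci=ci or bot.camera_info(n); u=(rc[1]-ci['cx'])/ci['fx']; v=(rc[0]-ci['cy'])/ci['fy']
    if n=='wrist':
        r=np.hypot(u,v); d=np.array([u*np.sin(r)/r,v*np.sin(r)/r,np.cos(r)]) if r>1e-9 else np.array([0,0,1.])
    else: d=np.array([u,v,1.])
    T=np.array(ci['camera_from_world']); return -T[:3,:3].T@T[:3,3], T[:3,:3].T@d
def atz(n,rc,z,ci=None):
    o,d=ray(n,rc,ci); return o+d*(z-o[2])/d[2]
def proj(n,p,ci=None):
    ci=ci or bot.camera_info(n); T=np.array(ci['camera_from_world']); c=T[:3,:3]@np.array(p)+T[:3,3]
    return np.array([ci['cy']+ci['fy']*c[1]/c[2], ci['cx']+ci['fx']*c[0]/c[2]])
def tri(a,b):
    # two (o,d)
    (o1,d1),(o2,d2)=a,b; d1=d1/np.linalg.norm(d1); d2=d2/np.linalg.norm(d2)
    A=np.stack([d1,-d2],1); s=np.linalg.lstsq(A,o2-o1,rcond=None)[0]
    p,q=o1+s[0]*d1,o2+s[1]*d2; return (p+q)/2, np.linalg.norm(p-q)
E
python3 - <<'E'
from h import *
np.set_printoptions(precision=1,suppress=True)
a=save('scene','s0.png'); b=save('top','t0.png')
for n in ['scene','top']:
    o,d=ray(n,[210,280]); print(n,o,d)
Z=dict(hinge_pin=200,tongue_tip=224,trip_tip=120,tote=0,board=0,dispenser=0,spool=0,flux=0,valve=0)
for l,z in Z.items():
    P={}
    for n in ['scene','top']:
        r=bot.place_of(n,l)
        for k in r[:2]: print(l,n,round(k['p'],2),np.array(k['position']),atz(n,k['position'],z))
        if r: P[n]=ray(n,r[0]['position'])
    if len(P)==2: print('  tri',*tri(P['scene'],P['top']))
print(bot.state())
E
```

```text
pics
scene [1444.8   -4.  1175.4] [-0.7 -0.  -0.8]
top [ 498.4  -19.3 1304.5] [ 0.1  0.  -1. ]
hinge_pin scene 0.59 [227.8 274.4] [658.6 -25.8 200. ]
hinge_pin top 0.81 [185.1 284.9] [668.2 -21.1 200. ]
hinge_pin top 0.75 [244.7 396.9] [ 525.1 -298.6  200. ]
  tri [666.7 -23.3 210.1] 4.503991608459159
tongue_tip scene 0.63 [211.1 271.4] [627.3 -33.3 224. ]
tongue_tip scene 0.18 [230.8 158.9] [ 690.3 -289.9  224. ]
tongue_tip top 0.64 [199.3 284.7] [629.6 -21.2 224. ]
  tri [629.5 -27.2 226.7] 12.092727717829515
trip_tip scene 0.28 [232.8 159. ] [ 614.3 -319.8  120. ]
trip_tip top 0.8 [200.  286.7] [640.5 -26.7 120. ]
  tri [ 668.8 -154.7  236.3] 270.6203122271467
tote scene 0.92 [238.6 410.5] [531.1 351.6   0. ]
tote top 0.77 [236.5 151.8] [540.4 365.7   0. ]
  tri [539.8 354.7  13.1] 13.608342341405358
board scene 0.96 [230.3 160. ] [ 510.8 -354.4    0. ]
board top 0.65 [246.7 395.8] [ 524.1 -346.     0. ]
board top 0.26 [188.  281.9] [690.2 -12.7   0. ]
  tri [ 524.  -345.8   16. ] 7.368216717322325
dispenser top 0.85 [195.5 285.3] [668.1 -23.1   0. ]
spool scene 0.75 [208.2 314.5] [421.9  86.1   0. ]
spool top 0.77 [278.6 248.5] [423.9  79.2   0. ]
  tri [424.   82.5   2.2] 6.912793818082846
flux scene 0.86 [212.7 255.4] [441.6 -86.8   0. ]
flux scene 0.64 [209.4 274. ] [428.1 -32.8   0. ]
flux top 0.64 [273.  305.4] [443.3 -85.2   0. ]
  tri [443.4 -85.8   2.1] 1.5419881425613244
valve top 0.81 [245.5 283.9] [521.4 -21.6   0. ]
{'time_s': 1.0, 'qpos': array([ 1.2,  0.4,  1.6, -0. ,  1.2, -0. ]), 'qd': array([ 0., -0.,  0., -0.,  0.,  0.]), 'tau': array([ -0. , -59.4, -33.5,   0.1,   0. ,   0. ]), 'tool_pos': array([217.1, 586.1, 214.6]), 'ee_rot': array([ 0.6,  3.1, -0. ]), 'contact_force': array([-0.8, -0.6, -0.1]), 'moment': array([-0., -0., -0.]), 'finger_gap': 91.79316682729397}
```

```bash
python3 - <<'E'
import cv2
a=cv2.imread('pics/t0.png'); cv2.imwrite('pics/t0b.png',cv2.resize(a[110:350,60:480],None,fx=1.9,fy=1.9,interpolation=cv2.INTER_CUBIC))
a=cv2.imread('pics/s0.png'); cv2.imwrite('pics/s0b.png',cv2.resize(a[120:320,80:500],None,fx=1.9,fy=1.9,interpolation=cv2.INTER_CUBIC))
E
```

```text
(no output)
```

View pics/t0b.png

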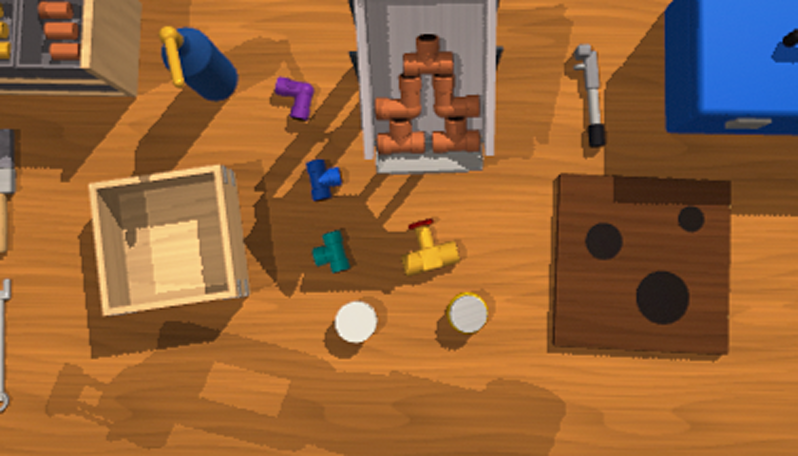

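View pics/s0b.png

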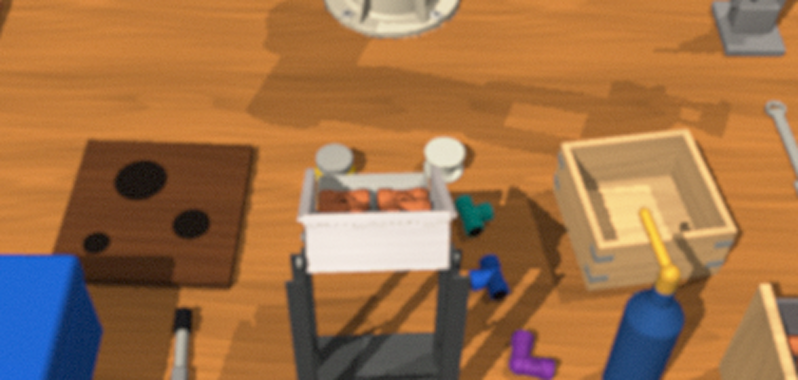

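```bash
cat >> h.py <<'E'
from scipy.optimize import minimize
def pose(v,P): 
    c,s=np.cos(v[2]),np.sin(v[2]); P=np.array(P,float); return np.c_[v[0]+c*P[:,0]-s*P[:,1], v[1]+s*P[:,0]+c*P[:,1], P[:,2]]
def box(L,H,z0=0): 
    return [[a*L/2,b*L/2,z] for a in(-1,1) for b in(-1,1) for z in(z0,z0+H)]
def fit(masks,P,v0):
    cis={n:bot.camera_info(n) for n in masks}
    def f(v):
        t=0
        for n,m in masks.items():
            q=np.array([proj(n,p,cis[n])[::-1] for p in pose(v*[1,1,.01],P)])
            h=cv2.convexHull((q*16).astype(np.int32)); im=np.zeros((420,560),np.uint8)
            S=4; im=np.zeros((420*S,560*S),np.uint8); cv2.fillConvexPoly(im,cv2.convexHull(np.round((q+.5)*S*16).astype(np.int32)),1,shift=4)
            M=np.kron(m.astype(np.uint8),np.ones((S,S),np.uint8)); t+=1-(im&M).sum()/(im|M).sum()
        return t
    r=minimize(f,np.array(v0)*[1,1,100],method='Nelder-Mead',options=dict(initial_simplex=[np.array(v0)*[1,1,100]+d for d in ([0,0,0],[12,0,0],[0,12,0],[0,0,9])],maxiter=90,xatol=.1))
    return r.x*[1,1,.01],r.fun
E
python3 - <<'E'
from h import *
np.set_printoptions(precision=3,suppress=True)
for l,P,v0 in [('tote',box(190,100),[540,360,.1]),('board',box(260,18),[524,-346,0])]:
    for cs in (['top'],['scene']):
        m={}
        for n in cs:
            r=bot.silhouettes(n,l); 
            if r: m[n]=r[0]['pixels']; print(n,r[0]['p'],m[n].sum())
        print(l,cs,fit(m,P,v0))
r=bot.silhouettes('top','gate')
a=cv2.imread('pics/t0.png')
for k in r[:2]:
    m=k['pixels'].astype(np.uint8); print('gate',k['p'],m.sum(),cv2.minAreaRect(np.argwhere(m)[:,::-1].astype(np.int32)))
    c=cv2.findContours(m,0,1)[0]; 
v=cv2.resize(a[100:215,220:340],None,fx=5,fy=5,interpolation=cv2.INTER_CUBIC); cv2.imwrite('pics/d.png',v)
E
```

```text
top 0.74 5554
tote ['top'] (array([538.627, 355.593,   0.166]), np.float64(0.02555352927355925))
scene 0.91 5965
tote ['scene'] (array([537.896, 353.639,   0.165]), np.float64(0.06177912770730354))
top 0.71 8352
board ['top'] (array([ 519.852, -347.971,   -0.031]), np.float64(0.017264628512058677))
scene 0.75 6871
board ['scene'] (array([ 518.485, -349.63 ,   -0.033]), np.float64(0.06074258061753246))
gate 0.9 610 ((286.0, 192.5), (17.0, 56.0), 90.0)
gate 0.69 509 ((284.3484191894531, 238.72410583496094), (26.823591232299805, 30.539196014404297), 75.25643920898438)
```

View pics/d.png

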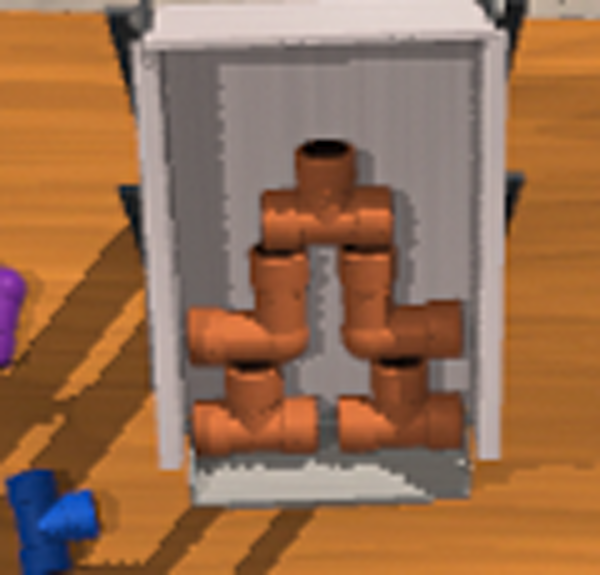

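```bash
python3 - <<'E'
from h import *
np.set_printoptions(precision=3,suppress=True)
def w(c,z): return atz('top',[100+c[1]/5-.4,220+c[0]/5-.4],z)
for L,Rr,z in [((192,504),(470,497),224),((170,469),(489,459),245),((140,47),(505,34),400)]:
    l,r=w(L,z),w(Rr,z); d=l-r; print(l,r,(l+r)/2,np.hypot(*d[:2]),'yaw',np.arctan2(-d[0],d[1]))
for l,z in (('spool',39),('flux',42),('valve',40)):
    m=bot.silhouettes('top',l)[0]['pixels']; rc=np.argwhere(m); print(l,atz('top',rc[:,:].min(0),z)[:2],atz('top',rc.max(0),z)[:2])
i=bot.camera_info('wrist');print(i['camera_from_world'],i['fx'],i['cx'],i['cy']); s=bot.state();print(s['time_s'],s['tool_pos'],s['ee_rot'],R.from_rotvec(s['ee_rot']).as_matrix())
E
```

```text
[625.819  43.777 224.   ] [631.604 -91.395 224.   ] [628.711 -23.809 224.   ] 135.29572151147235 yaw 0.04277472544514245
[640.005  53.465 245.   ] [647.44  -98.839 245.   ] [643.722 -22.687 245.   ] 152.48502062439215 yaw 0.04877782621712
[795.768  59.487 400.   ] [803.457 -91.877 400.   ] [799.612 -16.195 400.   ] 151.5592257354283 yaw 0.050754776173920796
spool [452.261 109.287] [397.802  48.866]
flux [469.569 -56.377] [ 412.391 -113.07 ]
valve [577.993  16.051] [494.974 -70.114]
[[   0.349    0.937    0.    -625.315]
 [   0.908   -0.338    0.248  -27.952]
 [   0.232   -0.086   -0.969  389.92 ]
 [   0.       0.       0.       1.   ]] 325.19226210127806 275.30224136227145 212.20801140603317
1.4 [217.106 586.082 214.57 ] [-0.554 -3.092  0.   ] [[-0.938  0.347 -0.   ]
 [ 0.347  0.938 -0.   ]
 [ 0.    -0.    -1.   ]]
```

```bash
cat >> h.py <<'E'
def go(x,y,z,yaw):
    s=bot.state(); A=R.from_rotvec(s['ee_rot']); c,n=np.cos(yaw),np.sin(yaw)
    # tool y along (c,n), z down, x = y cross z
    T=R.from_matrix(np.array([[-n,c,0],[c,n,0],[0,0,-1.]])) 
    if np.linalg.det(T.as_matrix())<0: raise ValueError
    print('t',s['time_s'],'tcp',s['tool_pos'].round(1),'F',s['contact_force'].round(1),'M',s['moment'].round(2),'gap',round(s['finger_gap'],1))
    print('shift m',(A.inv().apply(np.array([x,y,z])-s['tool_pos'])/1000).round(4),'turn',(A.inv()*T).as_rotvec().round(4))
E
python3 -c "
from h import *
go(449,340,214,.166)"
```

```text
t 1.4 tcp [217.1 586.1 214.6] F [-0.4  0.1 -0.3] M [ 0.04 -0.    0.03] gap 91.4
shift m [-0.3029 -0.1502  0.0006] turn [-0.   -0.    1.05]
```

{"op": "servo_tool", "data": {
  "rows": [
    [[-0.038, -0.019, 0], [0, 0, 0.131]],
    [[-0.076, -0.038, 0], [0, 0, 0.262]],
    [[-0.114, -0.056, 0], [0, 0, 0.394]],
    [[-0.152, -0.075, 0], [0, 0, 0.525]],
    [[-0.19, -0.094, 0], [0, 0, 0.656]],
    [[-0.228, -0.113, 0], [0, 0, 0.787]],
    [[-0.266, -0.131, 0], [0, 0, 0.919]],
    [[-0.303, -0.15, 0], [0, 0, 1.05]],
    [[-0.303, -0.15, 0], [0, 0, 1.05]],
    [[-0.303, -0.15, 0], [0, 0, 1.05]]
  ],
  "hand": 0.0919
}}

```text
time_s: 2.4
tool_pos: [449.5, 339.7, 214.6]
ee_rot: [-2.03, -2.397, -0.0]
contact_force: [-0.6, 0.7, 0.7]
finger_gap: 92.0
```

```bash
python3 - <<'E'
from h import *
np.set_printoptions(precision=1,suppress=True)
ci=bot.camera_info('wrist'); im=save('wrist','w1.png')
go(449,340,64,.166)
r=bot.silhouettes('wrist','tote')
# draw predicted rim
T=np.array(ci['camera_from_world'])
def pf(p):
    c=T[:3,:3]@p+T[:3,3]; th=np.arctan2(np.hypot(c[0],c[1]),c[2]); k=th/np.hypot(c[0],c[1]); return [ci['cx']+ci['fx']*k*c[0],ci['cy']+ci['fy']*k*c[1]]
v=im[:,:,::-1].copy()
for L in (190,172):
    pts=[[a*L/2,b*L/2,100] for a,b in((-1,-1),(-1,1),(1,1),(1,-1))]
    q=np.array([pf(p) for k in range(4) for p in [pose([538.4,355,.166],[np.array(pts[k])*(1-t)+np.array(pts[(k+1)%4])*t])[0] for t in np.linspace(0,1,8)]])
    cv2.polylines(v,[np.round(q).astype(np.int32)],True,(255,0,255),1)
cv2.imwrite('pics/w1b.png',v)
E
```

```text
t 2.45 tcp [448.9 340.3 214.6] F [-0.6 -0.   0.7] M [-0.1  0.1  0. ] gap 91.7
shift m [-0.   0.   0.2] turn [-0. -0.  0.]
```

View pics/w1b.png

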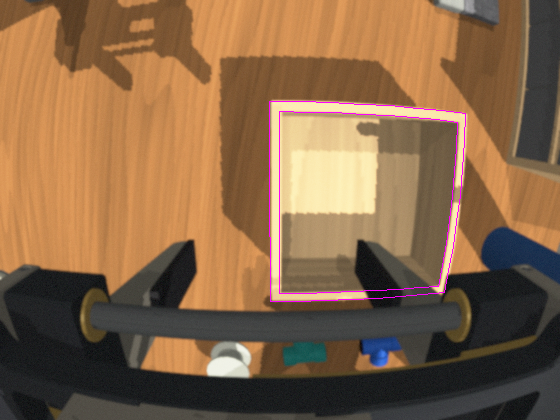

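{"op": "servo_tool", "data": {
  "rows": [
    [[0, 0, 0.04], [0, 0, 0]],
    [[0, 0, 0.08], [0, 0, 0]],
    [[0, 0, 0.115], [0, 0, 0]],
    [[0, 0, 0.14], [0, 0, 0]],
    [[0, 0, 0.15], [0, 0, 0]],
    [[0, 0, 0.15], [0, 0, 0]],
    [[0, 0, 0.15], [0, 0, 0]]
  ]
}}

```text
time_s: 3.2
tool_pos: [449.4, 341.1, 65.6]
ee_rot: [2.028, 2.399, 0.002]
contact_force: [0.0, -0.1, 1.1]
finger_gap: 91.6
```

{"op": "servo_tool", "data": {
  "rows": [
    [[0, 0, 0], [0, 0, 0]],
    [[0, 0, 0], [0, 0, 0]],
    [[0, 0, 0], [0, 0, 0]],
    [[0, 0, 0], [0, 0, 0]],
    [[0, 0, 0], [0, 0, 0]],
    [[0, 0, 0], [0, 0, 0]],
    [[0, 0, 0], [0, 0, 0]],
    [[0, 0, 0], [0, 0, 0]],
    [[0, 0, 0], [0, 0, 0]],
    [[0, 0, 0], [0, 0, 0]]
  ],
  "hand": 0.0
}}

```text
time_s: 4.2
tool_pos: [449.1, 340.2, 64.6]
ee_rot: [-2.03, -2.398, 0.0]
contact_force: [-0.1, 0.4, 0.0]
finger_gap: 13.8
```

{"op": "servo_tool", "data": {
  "rows": [
    [[0, 0, 0], [0, 0, 0]],
    [[0, 0, 0], [0, 0, 0]],
    [[0, 0, 0], [0, 0, 0]],
    [[0, 0, -0.005], [0, 0, 0]],
    [[0, 0, -0.015], [0, 0, 0]],
    [[0, 0, -0.03], [0, 0, 0]],
    [[0, 0, -0.045], [0, 0, 0]],
    [[0, 0, -0.06], [0, 0, 0]],
    [[0, 0, -0.07], [0, 0, 0]],
    [[0, 0, -0.075], [0, 0, 0]],
    [[0, 0, -0.075], [0, 0, 0]]
  ]
}}

```text
time_s: 5.3
tool_pos: [449.3, 340.3, 140.2]
ee_rot: [2.029, 2.398, 0.001]
contact_force: [-0.6, 0.3, -4.5]
finger_gap: 8.6
```

```bash
cat >> h.py <<'E'
def tilt(z):
    """fit tote held in hand: pitch about wall axis, from both cameras"""
    s=bot.state(); A=R.from_rotvec(s['ee_rot']).as_matrix(); out={}
    ci={n:bot.camera_info(n) for n in('top','scene')}; M={}
    for n in ci:
        save(n,f'x_{n}.png'); r=bot.silhouettes(n,'tote'); M[n]=r[0]['pixels'] if r else None; print(n,[ (round(k['p'],2),int(k['pixels'].sum()),np.round(k['position'])) for k in r[:2]])
    # tote frame in tool: rim z=-depth ; wall centre at y=0; tote x dir = +tool y
    P=np.array(box(190,100)); 
    def pts(pitch,dep,dx): # pitch positive = far side down
        B=np.c_[P[:,1]+dx,P[:,0]+90.5,100-P[:,2]-dep] # tool coords x,y,z(down)
        c,q=np.cos(pitch),np.sin(pitch); y,zz=B[:,1].copy(),B[:,2]+17
        B[:,1]=c*y-q*zz; B[:,2]=q*y+c*zz-17
        return s['tool_pos']+B@A.T
    def f(v):
        t=0
        for n in M:
            if M[n] is None: continue
            q=np.array([proj(n,p,ci[n])[::-1] for p in pts(v[0]/100,v[1],v[2])]); S=3
            im=np.zeros((420*S,560*S),np.uint8); cv2.fillConvexPoly(im,cv2.convexHull(np.round((q+.5)*S*16).astype(np.int32)),1,shift=4)
            m=np.kron(M[n].astype(np.uint8),np.ones((S,S),np.uint8)); ig=np.kron(IG(n,A,s,ci[n]),np.ones((S,S),np.uint8))
            im&=1-ig; m&=1-ig; t+=1-(im&m).sum()/(im|m).sum()
        return t
    def IG(n,A,s,c): # ignore gripper/arm region: a big zone about the tool axis
        b=[[x,y,z] for x in(-60,60) for y in(-100,60) for z in(-400,-70)]
        q=np.array([proj(n,s['tool_pos']+A@np.array(p),c)[::-1] for p in b]); im=np.zeros((420,560),np.uint8)
        cv2.fillConvexPoly(im,cv2.convexHull(q.astype(np.int32)),1); return im
    r=minimize(f,[0,36,0],method='Nelder-Mead',options=dict(initial_simplex=[[0,36,0],[5,36,0],[0,41,0],[0,36,5]],maxiter=70))
    print('pitch rad (far side down)',round(r.x[0]/100,3),'depth',round(r.x[1],1),'dx',round(r.x[2],1),'cost',round(r.fun,3))
E
python3 -c "
from h import *
tilt(0); go(523-70,-28,139,.044)
i=cv2.imread('pics/x_scene.png');cv2.imwrite('pics/x1.png',cv2.resize(i[100:340,220:560],None,fx=2,fy=2))"
```

```text
top [(0.58, 4623, array([228., 151.]))]
scene [(0.89, 6092, array([213., 422.]))]
pitch rad (far side down) 0.014 depth 37.3 dx -0.7 cost 0.139
t 5.5 tcp [448.7 339.8 138.8] F [ 0.4 -0.2 -3.7] M [-0.13  0.41  0.03] gap 9.1
shift m [-3.635e-01 -5.650e-02  1.000e-04] turn [-0.0012  0.0007  0.122 ]
```

View pics/x1.png

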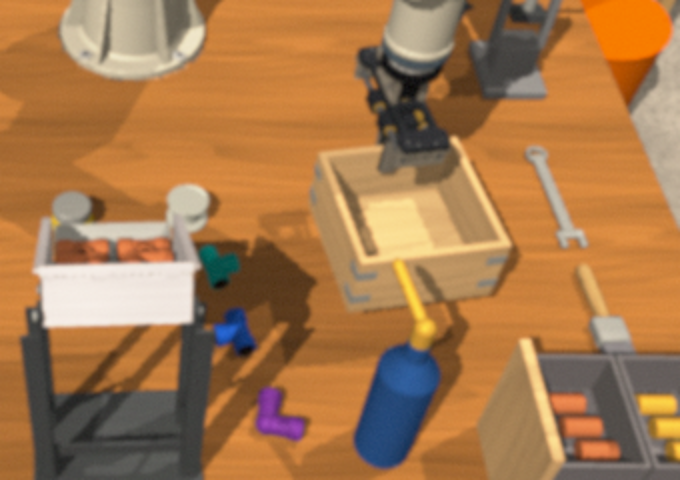

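```bash
python3 -c "
from h import *
go(415,-33,139,.044)"
```

```text
t 5.5 tcp [448.7 339.8 138.8] F [ 0.4 -0.2 -3.7] M [-0.13  0.41  0.03] gap 9.1
shift m [-3.621e-01 -9.480e-02  2.000e-04] turn [-0.0012  0.0007  0.122 ]
```

{"op": "servo_tool", "data": {
  "rows": [
    [[-0.007, -0.002, 0], [0, 0, 0]],
    [[-0.018, -0.005, 0], [0, 0, 0]],
    [[-0.036, -0.009, 0], [0, 0, 0]],
    [[-0.058, -0.015, 0], [0, 0, 0]],
    [[-0.08, -0.021, 0], [0, 0, 0]],
    [[-0.103, -0.027, 0], [0, 0, 0]],
    [[-0.126, -0.033, 0], [0, 0, 0]],
    [[-0.149, -0.039, 0], [0, 0, 0]],
    [[-0.172, -0.045, 0], [0, 0, 0]],
    [[-0.195, -0.051, 0], [0, 0, 0]],
    [[-0.218, -0.057, 0], [0, 0, 0]],
    [[-0.24, -0.063, 0], [0, 0, 0]]
  ]
}}

```text
time_s: 6.7
tool_pos: [425.6, 90.9, 139.6]
ee_rot: [2.03, 2.397, -0.001]
contact_force: [-0.8, 0.3, -3.9]
finger_gap: 8.6
```

{"op": "servo_tool", "data": {
  "rows": [
    [[-0.022, -0.006, 0], [0, 0, 0.01]],
    [[-0.044, -0.012, 0], [0, 0, 0.03]],
    [[-0.065, -0.017, 0], [0, 0, 0.05]],
    [[-0.084, -0.022, 0], [0, 0, 0.07]],
    [[-0.1, -0.026, 0], [0, 0, 0.09]],
    [[-0.112, -0.029, 0], [0, 0, 0.105]],
    [[-0.119, -0.031, 0], [0, 0, 0.115]],
    [[-0.122, -0.032, 0], [0, 0, 0.122]],
    [[-0.122, -0.032, 0], [0, 0, 0.122]],
    [[-0.122, -0.032, 0], [0, 0, 0.122]]
  ]
}}

```text
time_s: 7.7
tool_pos: [415.3, -32.2, 139.6]
ee_rot: [-2.171, -2.27, -0.0]
contact_force: [-0.8, 0.6, -3.4]
finger_gap: 8.8
```

```bash
python3 - <<'E'
from h import *
np.set_printoptions(precision=1,suppress=True)
tilt(0)
go(445,-32,124,.044)
ci=bot.camera_info('wrist'); save('wrist','w2.png')
a=cv2.imread('pics/x_top.png'); b=cv2.resize(a[100:330,190:380],None,fx=2.6,fy=2.6); w=cv2.imread('pics/w2.png')
cv2.imwrite('pics/c2.png',np.hstack([cv2.resize(b,(380,460)),cv2.resize(w[:, :],(420,460))]))
for l,z in (('hinge_pin',200),('tongue_tip',224),('trip_tip',120)):
  for n in('top','wrist'):
    for k in bot.place_of(n,l)[:1]: print(l,n,k['p'],k['position'],atz(n,k['position'],z,ci if n=='wrist' else None))
E
```

```text
top [(0.71, 4269, array([243., 286.]))]
scene [(0.95, 3302, array([187., 274.])), (0.31, 9483, array([296., 274.]))]
pitch rad (far side down) -0.098 depth 40.3 dx -0.3 cost 0.532
t 7.9 tcp [415.3 -32.2 139.5] F [-0.1  0.4 -3.6] M [-0.1  0.4 -0. ] gap 9.0
shift m [-0.  0.  0.] turn [-0. -0.  0.]
hinge_pin top 0.71 [184.3, 283.6] [670.2 -17.8 200. ]
tongue_tip top 0.9 [197.4, 284.5] [634.3 -20.6 224. ]
trip_tip top 0.57 [200.4, 285.7] [639.4 -24.1 120. ]
```

View pics/c2.png

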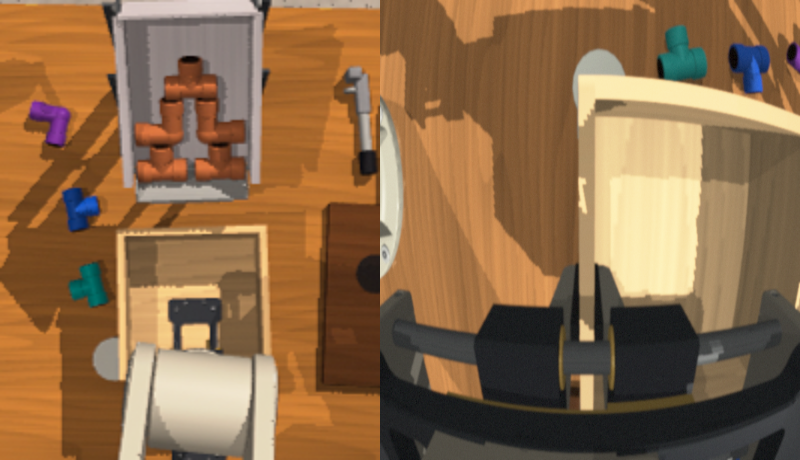

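{"op": "servo_tool", "data": {
  "rows": [
    [[0, 0.008, 0.003], [0, 0, 0]],
    [[0, 0.02, 0.008], [0, 0, 0]],
    [[0, 0.032, 0.013], [0, 0, 0]],
    [[0, 0.042, 0.0155], [0, 0, 0]],
    [[0, 0.047, 0.0155], [0, 0, 0]],
    [[0, 0.047, 0.0155], [0, 0, 0]]
  ]
}}

```text
time_s: 8.85
tool_pos: [462.6, -30.4, 123.6]
ee_rot: [-2.171, -2.269, 0.001]
contact_force: [-1.9, 0.1, -3.9]
finger_gap: 8.6
```

{"op": "servo_tool", "data": {
  "rows": [
    [[0, 0.005, 0], [0, 0, 0]],
    [[0, 0.01, 0], [0, 0, 0]],
    [[0, 0.015, 0], [0, 0, 0]],
    [[0, 0.02, 0], [0, 0, 0]],
    [[0, 0.025, 0], [0, 0, 0]],
    [[0, 0.028, 0], [0, 0, 0]],
    [[0, 0.028, 0], [0, 0, 0]]
  ]
}}

```text
time_s: 9.55
tool_pos: [490.4, -29.3, 124.1]
ee_rot: [-2.172, -2.27, 0.0]
contact_force: [-3.4, 0.0, -3.2]
finger_gap: 8.7
```

```bash
python3 - <<'E'
from h import *
np.set_printoptions(precision=1,suppress=True)
save('top','t3.png'); save('scene','s3.png'); go(525.1,-28.4,124,.044)
for l,z in (('tongue_tip',200),('hinge_pin',200)):
    for k in bot.place_of('top',l)[:1]: print(l,k['p'],k['position'],atz('top',k['position'],z))
a=cv2.imread('pics/t3.png')[140:310,210:360]; b=cv2.imread('pics/s3.png')[130:300,190:380]
cv2.imwrite('pics/c3.png',np.hstack([cv2.resize(a,(397,450),interpolation=2),cv2.resize(b,(400,450),interpolation=2)]))
E
```

```text
t 9.65 tcp [490.  -29.3 124. ] F [-3.4 -0.7 -4. ] M [-0.1  0.9  0.2] gap 8.7
shift m [-0.  0.  0.] turn [-0. -0.  0.]
tongue_tip 0.96 [202.7, 287.0] [624.2 -27.1 200. ]
hinge_pin 0.82 [186.9, 282.9] [663.6 -16.2 200. ]
```

View pics/c3.png

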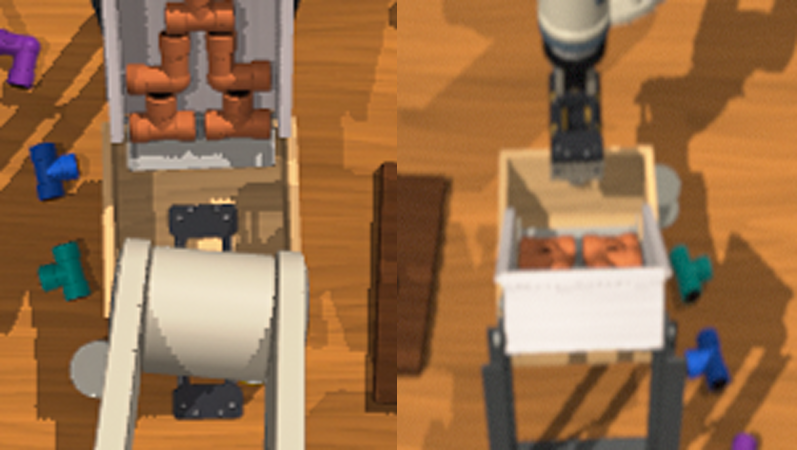

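{"op": "servo_tool", "data": {
  "rows": [
    [[0, 0.006, 0], [0, 0, 0]],
    [[0, 0.012, 0], [0, 0, 0]],
    [[0, 0.018, 0], [0, 0, 0]],
    [[0, 0.024, 0], [0, 0, 0]],
    [[0, 0.03, 0], [0, 0, 0]],
    [[0, 0.035, 0], [0, 0, 0]],
    [[0, 0.035, 0], [0, 0, 0]],
    [[0, 0.035, 0], [0, 0, 0]],
    [[0, 0.035, 0], [0, 0, 0]],
    [[0, 0.035, 0], [0, 0, 0]],
    [[0, 0.035, 0], [0, 0, 0]],
    [[0, 0.035, 0], [0, 0, 0]]
  ]
}}

```text
time_s: 10.95
tool_pos: [525.3, -27.7, 124.1]
ee_rot: [2.172, 2.27, 0.0]
contact_force: [-2.3, 0.0, -9.2]
finger_gap: 9.9
```

```bash
python3 - <<'E'
from h import *
np.set_printoptions(precision=1,suppress=True)
save('top','t4.png'); save('scene','s4.png'); go(525.1,-28.4,124,.044)
for l in ('tee1','elbow1'):
    for k in bot.find_in('top',l)[:6]: print(l,round(k['p'],2),k['position'],atz('top',k['position'],80))
a=cv2.imread('pics/t4.png')[140:310,210:360]; b=cv2.imread('pics/s4.png')[130:300,190:380]
cv2.imwrite('pics/c4.png',np.hstack([cv2.resize(a,(397,450),interpolation=2),cv2.resize(b,(400,450),interpolation=2)]))
E
```

```text
t 11.05 tcp [525.2 -27.7 124.1] F [ -3.7  -0.5 -10.1] M [-0.1  1.6 -0. ] gap 9.8
shift m [-0. -0.  0.] turn [0. 0. 0.]
tee1 0.7 [190.3, 286.4] [672.3 -25.7  80. ]
tee1 0.66 [241.0, 236.5] [529.9 108.6  80. ]
tee1 0.5 [204.4, 229.6] [630.3 130.4  80. ]
elbow1 0.7 [161.1, 214.0] [750.8 177.4  80. ]
elbow1 0.56 [190.0, 285.9] [673.1 -24.3  80. ]
```

View pics/c4.png

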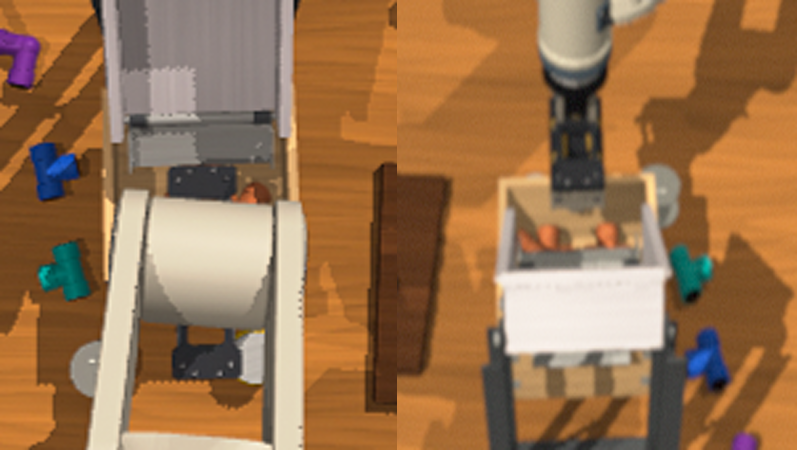

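{"op": "servo_tool", "data": {
  "rows": [
    [[0, -0.004, 0], [0, 0, 0]],
    [[0, -0.01, 0], [0, 0, 0]],
    [[0, -0.017, 0], [0, 0, 0]],
    [[0, -0.025, 0], [0, 0, 0]],
    [[0, -0.034, 0], [0, 0, 0]],
    [[0, -0.043, 0], [0, 0, 0]],
    [[0, -0.052, 0], [0, 0, 0]],
    [[0, -0.061, 0], [0, 0, 0]],
    [[0, -0.07, 0], [0, 0, 0]],
    [[0, -0.079, 0], [0, 0, 0]],
    [[0, -0.086, 0], [0, 0, 0]],
    [[0, -0.09, 0], [0, 0, 0]]
  ]
}}

```text
time_s: 12.35
tool_pos: [434.7, -31.7, 124.2]
ee_rot: [2.172, 2.269, 0.0]
contact_force: [0.2, -0.1, -6.5]
finger_gap: 8.5
```

```bash
python3 - <<'E'
from h import *
np.set_printoptions(precision=3,suppress=True)
save('top','t5.png'); save('scene','s5.png'); ci=bot.camera_info('wrist'); go(415,-33,139,.044); save('wrist','w5.png')
a=cv2.imread('pics/s5.png')[120:290,190:380]; b=cv2.imread('pics/w5.png')
cv2.imwrite('pics/c5.png',np.hstack([cv2.resize(a,(330,450),interpolation=2),cv2.resize(b,(460,450))]))
E
```

```text
t 12.45 tcp [434.8 -31.7 124.1] F [ 0.4  0.3 -6.5] M [-0.08  0.61  0.03] gap 9.0
shift m [-0.    -0.02  -0.015] turn [ 0. -0. -0.]
```

View pics/c5.png

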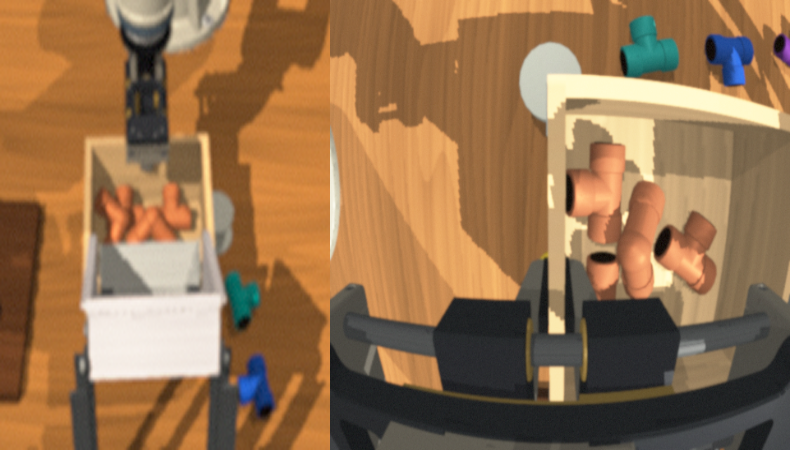

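```bash
python3 -c "
from h import *
go(429,-345.4,144,-.032)"
```

```text
t 12.5 tcp [435.5 -31.7 124.2] F [ 0.1 -0.  -7.7] M [-0.03  0.57  0.  ] gap 9.1
shift m [-0.3131 -0.0203 -0.0197] turn [0.0008 0.0001 0.076 ]
```

{"op": "servo_tool", "data": {
  "rows": [
    [[0, 0, -0.004], [0, 0, 0]],
    [[0, 0, -0.01], [0, 0, 0]],
    [[-0.004, 0, -0.016], [0, 0, 0]],
    [[-0.012, -0.001, -0.02], [0, 0, 0]],
    [[-0.024, -0.002, -0.02], [0, 0, 0]],
    [[-0.04, -0.003, -0.02], [0, 0, 0]],
    [[-0.06, -0.004, -0.02], [0, 0, 0]],
    [[-0.08, -0.005, -0.02], [0, 0, 0]],
    [[-0.1, -0.006, -0.02], [0, 0, 0]],
    [[-0.12, -0.008, -0.02], [0, 0, 0]],
    [[-0.14, -0.009, -0.02], [0, 0, 0]],
    [[-0.16, -0.01, -0.02], [0, 0, 0]]
  ]
}}

```text
time_s: 13.7
tool_pos: [431.7, -193.8, 143.9]
ee_rot: [-2.173, -2.269, 0.001]
contact_force: [-0.5, -0.1, -6.6]
finger_gap: 8.7
```

{"op": "servo_tool", "data": {
  "rows": [
    [[-0.02, -0.001, 0], [0, 0, 0.01]],
    [[-0.04, -0.003, 0], [0, 0, 0.02]],
    [[-0.06, -0.004, 0], [0, 0, 0.03]],
    [[-0.08, -0.005, 0], [0, 0, 0.04]],
    [[-0.1, -0.006, 0], [0, 0, 0.05]],
    [[-0.118, -0.008, 0], [0, 0, 0.06]],
    [[-0.133, -0.009, 0], [0, 0, 0.07]],
    [[-0.144, -0.01, 0], [0, 0, 0.076]],
    [[-0.15, -0.01, 0], [0, 0, 0.076]],
    [[-0.153, -0.01, 0], [0, 0, 0.076]],
    [[-0.153, -0.01, 0], [0, 0, 0.076]],
    [[-0.153, -0.01, 0], [0, 0, 0.076]]
  ]
}}

```text
time_s: 14.9
tool_pos: [429.0, -344.7, 144.0]
ee_rot: [-2.256, -2.186, -0.0]
contact_force: [0.7, -0.3, -6.3]
finger_gap: 9.0
```

```bash
python3 - <<'E'
from h import *
tilt(0); go(429,-345.4,84,-.032)
a=cv2.imread('pics/x_scene.png')[130:310,60:260]; b=cv2.imread('pics/x_top.png')[180:320,330:470]
cv2.imwrite('pics/c6.png',np.hstack([cv2.resize(a,(400,440),interpolation=2),cv2.resize(b,(390,440),interpolation=2)]))
E
```

```text
top []
scene [(0.67, 1079, array([221., 273.])), (0.64, 5122, array([209., 149.]))]
pitch rad (far side down) 0.0 depth 36.0 dx 0.0 cost 1.0
t 15.1 tcp [ 429.1 -344.9  144.1] F [ 0.2 -0.4 -7.4] M [0.04 0.62 0.04] gap 9.0
shift m [-0.0005 -0.0001  0.0601] turn [ 0.     -0.0001  0.0005]
```

View pics/c6.png

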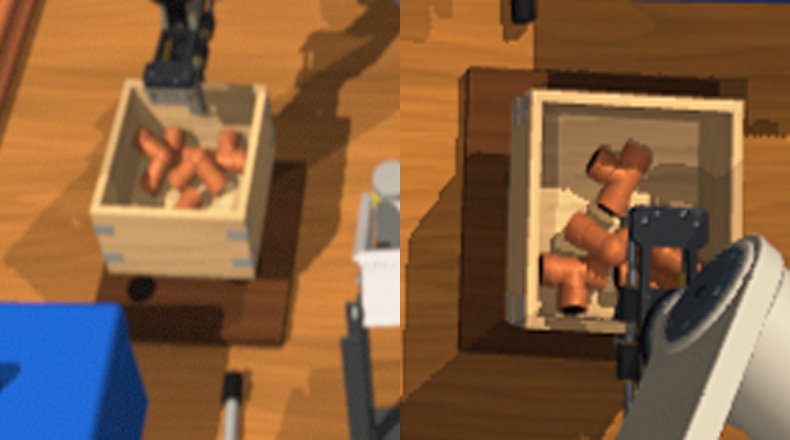

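{"op": "servo_tool", "data": {
  "rows": [
    [[0, 0, 0.006], [0, 0, 0]],
    [[0, 0, 0.016], [0, 0, 0]],
    [[0, 0, 0.028], [0, 0, 0]],
    [[0, 0, 0.04], [0, 0, 0]],
    [[0, 0, 0.048], [0, 0, 0]],
    [[0, 0, 0.053], [0, 0, 0]],
    [[0, 0, 0.055], [0, 0, 0]],
    [[0, 0, 0.055], [0, 0, 0]]
  ]
}}

```text
time_s: 15.9
tool_pos: [429.0, -345.3, 88.9]
ee_rot: [-2.257, -2.185, 0.0]
contact_force: [-0.1, -0.5, -6.3]
finger_gap: 9.0
```

```bash
python3 - <<'E'
from h import *
a=save('top','t7.png')[:,:,::-1]; b=save('scene','s7.png')[:,:,::-1]; s=bot.state(); t=s['tool_pos']; go(429,-345.4,82,-.032)
A=R.from_rotvec(s['ee_rot']).as_matrix(); yaw=np.arctan2(A[1,1],A[0,1]); c=t+90.5*np.array([np.cos(yaw),np.sin(yaw),0]); print(c,yaw)
def draw(n,im,r0,c0,h,w,S):
    v=cv2.resize(im[r0:r0+h,c0:c0+w],None,fx=S,fy=S,interpolation=cv2.INTER_CUBIC)
    for pv,L,z,col in (([c[0],c[1],yaw],190,t[2]+36,(255,0,255)),([c[0],c[1],yaw],190,t[2]-64,(0,255,0)),([519.5,-348.3,-.032],260,18,(255,255,0))):
        q=np.array([proj(n,p)[::-1] for p in pose(pv,[[i*L/2,j*L/2,z] for i,j in((-1,-1),(-1,1),(1,1),(1,-1))])])
        cv2.polylines(v,[np.round((q+.5-[c0,r0])*S).astype(np.int32)],True,col,1)
    return v
x=draw('top',a,175,330,150,140,2.8); y=draw('scene',b,150,80,150,140,2.8)
cv2.imwrite('pics/c7.png',np.hstack([x,y]))
E
```

```text
t 16.0 tcp [ 429.3 -345.5   89.4] F [ 0.8 -0.1 -6.5] M [-0.05  0.51 -0.05] gap 8.7
shift m [ 0.0001 -0.0003  0.0074] turn [ 0.0005  0.0004 -0.    ]
[ 519.74589385 -348.37631292   89.43323941] -0.03200487743195853
```

View pics/c7.png

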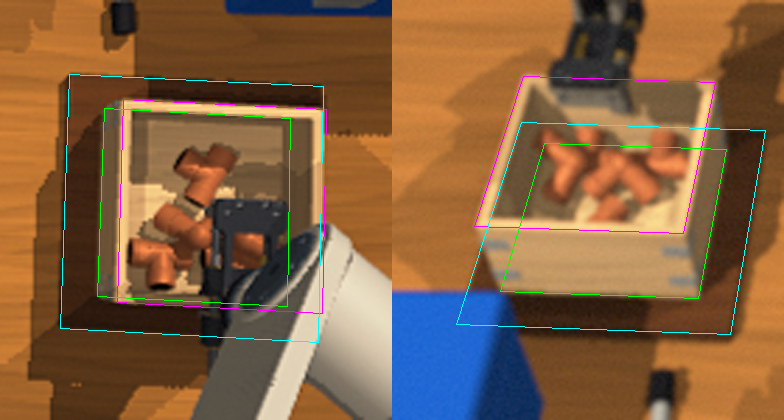

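{"op": "servo_tool", "data": {
  "rows": [
    [[0, 0, 0.002], [0, 0, 0]],
    [[0, 0, 0.004], [0, 0, 0]],
    [[0, 0, 0.005], [0, 0, 0]],
    [[0, 0, 0.006], [0, 0, 0]],
    [[0, 0, 0.0065], [0, 0, 0]],
    [[0, 0, 0.007], [0, 0, 0]],
    [[0, 0, 0.007], [0, 0, 0]]
  ]
}}

```text
time_s: 16.7
tool_pos: [429.0, -345.4, 84.1]
ee_rot: [2.256, 2.185, -0.0]
contact_force: [-8.0, 5.0, 18.6]
finger_gap: 8.6
```

{"op": "servo_tool", "data": {
  "rows": [
    [[0, 0, -0.001], [0, 0, 0]],
    [[0, 0, -0.002], [0, 0, 0]],
    [[0, 0, -0.002], [0, 0, 0]]
  ]
}}

```text
time_s: 17.0
tool_pos: [429.2, -345.4, 84.2]
ee_rot: [2.256, 2.185, -0.0]
contact_force: [-2.5, -0.7, -2.5]
finger_gap: 8.7
```

{"op": "servo_tool", "data": {
  "rows": [
    [[0, 0, 0], [0, 0, 0]],
    [[0, 0, 0], [0, 0, 0]],
    [[0, 0, 0], [0, 0, 0]],
    [[0, 0, 0], [0, 0, 0]],
    [[0, 0, 0], [0, 0, 0]],
    [[0, 0, 0], [0, 0, 0]]
  ],
  "hand": 0.026
}}

```text
time_s: 17.6
tool_pos: [429.1, -345.3, 84.1]
ee_rot: [2.257, 2.186, 0.0]
contact_force: [-0.0, 0.0, -0.4]
finger_gap: 25.8
```

{"op": "servo_tool", "data": {
  "rows": [
    [[0, 0, -0.006], [0, 0, 0]],
    [[0, 0, -0.018], [0, 0, 0]],
    [[0, 0, -0.034], [0, 0, 0]],
    [[0, 0, -0.06], [0, 0, 0]],
    [[0, 0, -0.09], [0, 0, 0]],
    [[0, 0, -0.12], [0, 0, 0]],
    [[0, -0.03, -0.14], [0, 0, 0]],
    [[0, -0.06, -0.15], [0, 0, 0]],
    [[0, -0.09, -0.15], [0, 0, 0]],
    [[0, -0.1, -0.15], [0, 0, 0]],
    [[0, -0.1, -0.15], [0, 0, 0]]
  ]
}}

```text
time_s: 18.7
tool_pos: [328.4, -342.2, 235.0]
ee_rot: [2.257, 2.183, 0.0]
contact_force: [0.6, -0.0, 0.1]
finger_gap: 25.7
```

```bash
python3 - <<'E'
from h import *
np.set_printoptions(precision=3,suppress=True)
a=save('top','t8.png'); b=save('scene','s8.png'); go(429,-345,240,-.032)
for n in('top','scene'):
    r=bot.silhouettes(n,'tote')
    for k in r[:1]: print(n,k['p'],fit({n:k['pixels']},box(190,100,18),[519,-348,-.03]))
for l,z in (('spool',0),('flux',0),('valve',0),('tongue_tip',224)):
    for k in bot.place_of('top',l)[:1]: print(l,k['p'],atz('top',k['position'],z))
x=cv2.resize(a[110:330,200:480,::-1],(400,314)); y=cv2.resize(b[120:340,60:340,::-1],(400,314))
cv2.imwrite('pics/c8.png',np.hstack([x,y]))
E
```

```text
t 18.8 tcp [ 329.9 -342.4  234.6] F [-0.1  0.2  0.3] M [-0.07  0.1  -0.02] gap 25.8
shift m [ 0.001  0.099 -0.005] turn [ 0.001  0.001 -0.   ]
top 0.85 (array([ 519.474, -347.664,   -0.031]), np.float64(0.30511949835642294))
scene 0.9 (array([ 518.262, -349.842,   -0.028]), np.float64(0.2031359028034314))
spool 0.82 [421.611  79.4     0.   ]
flux 0.89 [438.536 -92.465   0.   ]
valve 0.64 [516.8   -21.969   0.   ]
tongue_tip 0.68 [ 497.536 -293.612  224.   ]
```

View pics/c8.png

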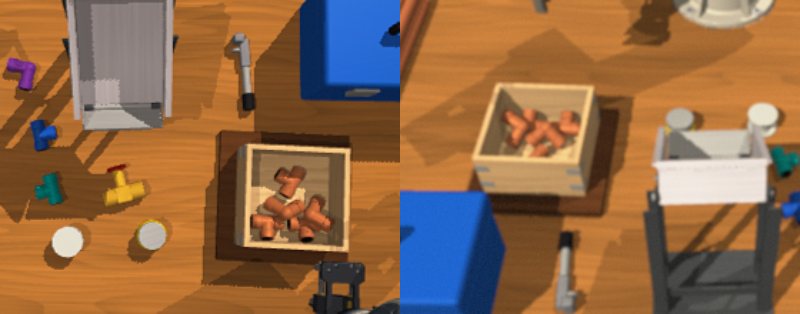

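```bash
python3 - <<'E'
from h import *
a,b=cv2.imread('pics/t0.png',0),cv2.imread('pics/t8.png',0)
for l,(x,y,w) in dict(spool=(424,82,45),flux=(442,-85,45),valve=(521,-22,65)).items():
    r,c=proj('top',[x,y,20]); k=int(w/2.3); r,c=int(r),int(c); P,Q=[np.float32(i[r-k:r+k,c-k:c+k]) for i in(a,b)]
    print(l,cv2.phaseCorrelate(P,Q,cv2.createHanningWindow((2*k,2*k),5)),np.abs(P-Q).mean())
bot.sign_off()
E
```

```text
spool ((-0.00586537918874086, 0.002400863934408193), 0.9966664985567332) 3.3254848
flux ((0.011777563436154992, 0.001380160069953007), 0.9853335117548704) 3.5526316
valve ((0.046717122271985545, -0.01142100976603544), 1.002360780040423) 3.2095025
the job is handed in; nothing more can be done
```

The job is done and handed in at about 19 s. I lifted the tote by its front wall and pushed its rim into the trip plate. All five fittings slid in, and I set the tote down gently on the soldering board.

**Last checks**
- **Fittings:** the final top and scene pictures show all five in the tote, an empty chute, nothing on the bench and the gate shut again.
- **Placing:** fits from both cameras put the tote within about 1 mm of the board's middle and square to it. The outline overlap in those fits was poor (cost 0.2 to 0.3). An overlay drawn before setting down agreed with the position.
- **Force:** contact peaked at about 19 N at touchdown, with the arm about 2 mm higher than I expected. I backed off before opening the fingers.
- **Bystanders:** the spool, flux jar and valve moved by less than 0.05 pixel between the first and last top pictures. The network's position for the flux jar had shifted by 5 to 8 mm, but the image comparison contradicts that, so I take it as network noise.
- **Failed or disagreeing:**
  - The fit of the tote's tilt in the hand failed once it was partly hidden, so I judged uprightness from the pictures there.
  - The final gate reading was a false hit on the tote, so "gate shut" rests on the picture alone.

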